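Load the bench power box and click its lid shut

TASK

Put the loose battery pack, grip rib up, fully down into the open well of the power box on the jeweller's bench. Then slide the power box's lid along its rails over the pack until its spring tab clicks behind the ledge, so that the lid stays shut when you let go; feel for the click and press only gently, without ramming the tab against its end stop. Leave the other things on the bench where they are.

Things in the scene. Friction and masses are not known exactly. Their poses are not given: they have to be found in the camera images.
- station: Power box, fixed to the bench: grey case 280 mm long (its x axis), 120 mm wide (y), deck 46 mm high, an aluminium rail wall along each long side (top at 57.5 mm; 94 mm free between the rail lips). Origin: centre of its underside. The lid is parked at its -x end (nearer the robot), the open battery well is in its +x half, the catch at its +x end.
- well (a point): Centre of the well's floor, 4 mm above the bench; axes as the power box. The well is 65 mm long (x) and 55 mm wide (y) with black walls 20 mm deep; above those is free space 94 mm wide (y) and about 75 mm long, up to the rails. The pack fits with 2 to 2.5 mm of play on each side, either way round.
- pack_mid (a point): Centre of the loose black battery pack, 19 mm above its underside. Body 61 mm long (its x), 50 wide (y), 22 high; on top a grip rib 44 mm long (x), 14 wide (y), 16 high; 38 mm high in all. 0.17 to 0.34 kg. Stands rib up on the bench to the robot's right, in one of three spots among other things. Pinch the rib across its width. Seated, this point is 19 mm above point well.
- lid (a joint): How far the lid has slid towards shut (m), along the power box's +x; 0 to 0.012 at the start. Rail friction about 1 N. From 0.099 on two sprung pins (3.5 N, then 0.1 N more per mm) push it open again unless latched. Latched, it rests somewhere from 0.107 to 0.121: the ledge is adjustable, set differently each time, and where is not told: feel for the click. Under 0.1045 it is not latched.
- lid_grip (a point): Centre of the upright rib on the white lid: 12 mm thick along the power box's x (sliding direction), 44 mm long (y), 22 mm high; this point is half-way up, 63.5 mm above the bench, 11 mm above the lid's top face. Moves with the lid; axes as the box. Lid plate 85 x 100 x 5 mm, its centre 12 mm to +x of this point; the tab (16 mm wide) lies from 42.5 to 80.5 mm to +x of it.
- bracket: Steel bracket on the deck at the power box's +x end, fixed to the box; origin on its underside, 108 mm to +x of the box's origin, 46 mm above the bench. It carries the adjustable steel catch: ramp, ledge 6 mm high and, behind it, the end stop 12 mm high. The catch's place along x shifts within 14 mm and is not given by this pose.
- bench_block: Bystander: steel bench block 65 x 65 x 20 mm; origin at the centre of its underside.
- spool: Bystander: wooden wire spool, 52 mm across, 26 mm high, standing on its end; origin at the centre of its underside.
- file: Bystander: flat steel file with wooden handle, 300 mm long along its x, up to 22 mm high, to the left of the power box; origin under its middle.
- hammer: Bystander: hammer 260 mm long, lying along its x to the left; origin under its middle.
- ring_box: Bystander: blue ring box 50 x 50 x 38 mm, right; origin at the centre of its underside.
- tab_hook (a point): Hook (4 mm thick) at the end of the lid's steel spring tab, on its centre line; moves with the lid. Over its last 8 mm or so it climbs a ramp 3.5 mm high (total push rises to 11 to 20 N), passes a 1.5 mm crest (7 to 9 N) and snaps down behind the ledge: the push then falls to 2 to 6 N, that of pins and rails alone. 2 mm further is a rigid end stop. Over 25 N on ledge or stop is ramming.

How it is judged:
By the outcome, as a careful person would: the job done as asked, in the order asked, and still so for the second after the job is handed in, with the robot touching nothing.
It also fails if it takes over 72 s, if anything falls off the work surface, if the arm or the gripper's body presses on something with over 40 N, if the wrist force passes 120 N, or if a joint passes its speed limit or range.

ROBOT

A 6-joint arm with a two-finger parallel gripper is mounted at the origin on the work surface. World frame = base frame: x ahead of the robot, y to its left, z up, the work surface at z = 0. Lengths are in m, angles in degrees, forces in N, time in s.
With the tool pointing down it reaches from about 0.35 to 0.775 m from the base axis. Payload 5.5 kg.
Tool frame: the origin (TCP) lies on the centre line of the jaws, within the pads' length; the fingertips stand 22 mm ahead of it and the grasp point (between the pads) lies 3 mm ahead of it; z points along the fingers, y is the line along which they close (so a half turn about z gives the same grasp; the last joint's range is limited). The gripper opens to 85 mm and grips with 20 to 120 N. Pads are 22 mm wide; open, the fingers measure 114 mm over their backs; the gripper's body (76 mm by 85 mm) begins 54 mm behind the grasp point. The pads swing forward as they close: fully open they stand 13 mm farther back than shut.
Start: joints at [-81.394, 17.945, 2.641, 74.691, 0, 82.002], TCP at [0.164, -0.551, 0.221] pointing down, gripper open.
Joint ranges: [-158.12, 158.12], [-49.38, 96.58], [-58.88, 72.47], [-126.05, 133.96], [-84.25, 85.87], [-180, 180]. Speed limits (degrees/s): [147.25, 147.25, 180, 180, 180, 180].

INTERFACE

Orientations are given as a 3x3 rotation matrix whose columns are the frame's x, y, z axes.
In Python, from rig import env, get_image gives the robot as it stands.
- The arm moves only by the shell command python3 -m crank 'ROWS' [OPENING]. ROWS is JSON, a list of rows, each an object with "offset": the shift along the tool's x, y, z each as a share of 0.3 m, from -1 to 1, a list of three; "spin": the turn about the tool's z as a share of pi rad, from -1 to 1. In form: [{"offset": [dx, dy, dz], "spin": spin}, ...]. A call has 1 to 10 rows; each row is the pose to reach, as a shift and turn from the pose commanded when the call began, along the tool's axes at that moment, turning the shorter way round; what a row does not reach only later rows make up. A row lasts 1/8 s, in which the tool goes at most 62.5 mm and 10.7 degrees, less where a joint would pass 70% of its speed; a pose out of reach is approached as far as the arm can. A call with a number of a shift or a turn outside -1 to 1 is refused whole. A call with a gripper value outside its range is refused whole. OPENING is the gripper command: -1 is shut, 1 is fully open, values between are in proportion, set as the call begins (- or left out, the last holds). The fingers move at their own pace and stop on an object; the grip force is fixed at half the most. Time passes only in rows, so rows that repeat a pose let the fingers close. It gives the time, the measured TCP pose, the force, the opening and the grip force at its end, in the units of the state.
- env.read_state(): the state, without advancing time (a new reading comes with each control period).
- get_image(name): name is "scene" or "side" or "wrist"; returns a dict with "image" (480x640x3 uint8, red, green, blue), "vertical_fov" (degrees; the focal length in pixels is half the picture's height over the tangent of half this angle, whatever the lens; pixels are square), "cx", "cy" (the principal point, pixels), "D" ([k1, k2, p1, p2, k3] as OpenCV has them; the pictures are not rectified), "R" (3x3) and "t" (3): a world point X has camera coordinates R X + t. Camera axes: x right, y down, z forward; pixel columns grow to the right and rows downward; lengths in m; the calibration is good to about 2 mm. A picture is of the moment at which its call begins. There is no depth.
- env.hand_in(): hands the job in; it is judged then, once.
The state is a dict: "time": time; "q": joint angles; "dq": joint speeds; "tau": joint torques, N m; "ee_pos": TCP position; "eef_rot": TCP orientation; "ft_force": force on the tool from outside, world axes, zero at the start; "wrist_torque": the same for the moment, N m; "finger_gap": opening from 0.0 (shut) to 1.0 (fully open); "finger_force": force on a finger pad.
Only numpy, scipy, OpenCV 4.12 (cv2) and the standard library are available. Lean on these libraries where they do the work, as an engineer would, in place of code of your own. Each camera call takes 0.05 s, during which the arm holds its last target. There are 200 camera calls.

## Working session

There is one attempt and no reset: what is moved stays moved. The work goes in short steps, Python scripts to look and compute and a shell command to move; the robot and the scene stay as the last step left them, time stands still between calls to the robot, and variables do not carry over. Pictures are saved under pics/ and viewed, at most 10 in all, crops included, and the job is handed in when it is done.

```bash
ls; mkdir -p pics
python3 - <<'E'
from rig import env,get_image
import cv2,numpy as np
s=env.read_state();print({k:np.round(v,3).tolist() for k,v in s.items()})
for n in("scene","side","wrist"):
    g=get_image(n);cv2.imwrite(f"pics/{n}0.png",g["image"][:,:,::-1])
    print(n,g["vertical_fov"],g["cx"],g["cy"],g["D"],np.round(g["R"],3).tolist(),np.round(g["t"],3).tolist())
E
```

```text
pics
{'time': 0.0, 'q': [-81.393, 17.989, 2.577, 74.691, -0.001, 82.002], 'dq': [0.028, 0.031, 0.09, -0.08, 0.064, -0.035], 'tau': [0.0, -48.063, 29.853, 0.019, -0.0, 0.0], 'ee_pos': [0.164, -0.55, 0.22], 'eef_rot': [[0.958, 0.286, -0.0], [0.286, -0.958, 0.002], [0.0, -0.002, -1.0]], 'ft_force': [0.365, -0.413, -0.009], 'wrist_torque': [0.035, 0.023, 0.027], 'finger_force': 0.0, 'finger_gap': 1.004}
scene 45.032463790776916 325.44798032717006 243.32137111263904 [0.05177487 0.         0.         0.         0.        ] [[0.731, 0.682, 0.014], [0.587, -0.618, -0.523], [-0.348, 0.391, -0.852]] [-0.466, -0.259, 1.498]
side 55.8911773487241 315.63595703176634 239.78424660525306 [-0.02157993  0.          0.          0.          0.        ] [[0.88, -0.475, -0.003], [-0.288, -0.528, -0.799], [0.378, 0.703, -0.602]] [-0.494, 0.249, 0.671]
wrist 59.567918062119574 319.40629875536945 248.3817995340957 [-0.04802073  0.          0.          0.          0.        ] [[0.285, -0.958, -0.002], [-0.921, -0.275, 0.277], [-0.266, -0.077, -0.961]] [-0.574, -0.036, 0.379]
```

View pics/scene0.png

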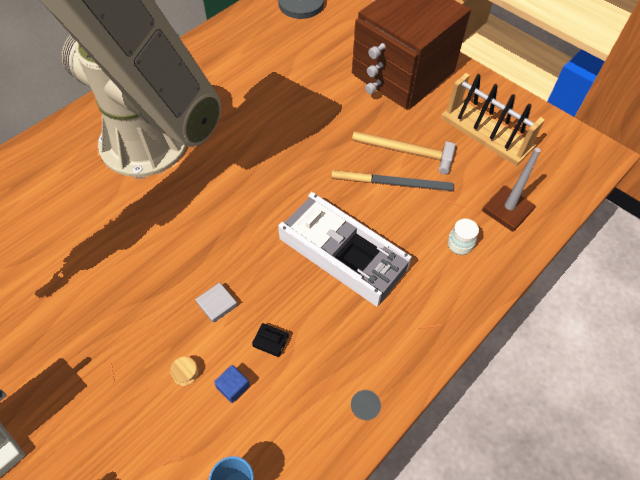

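View pics/side0.png

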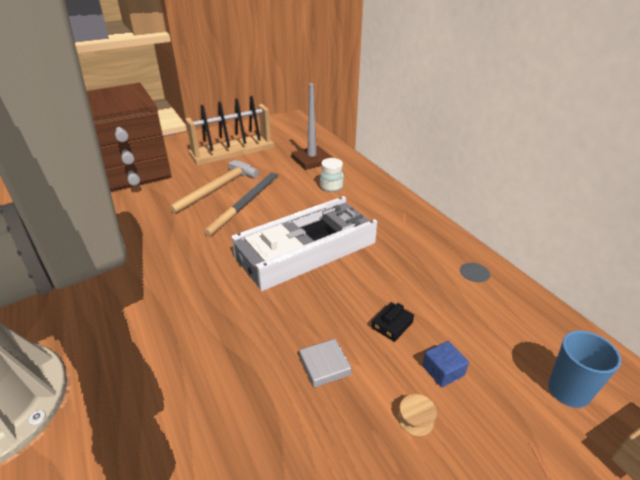

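View pics/wrist0.png

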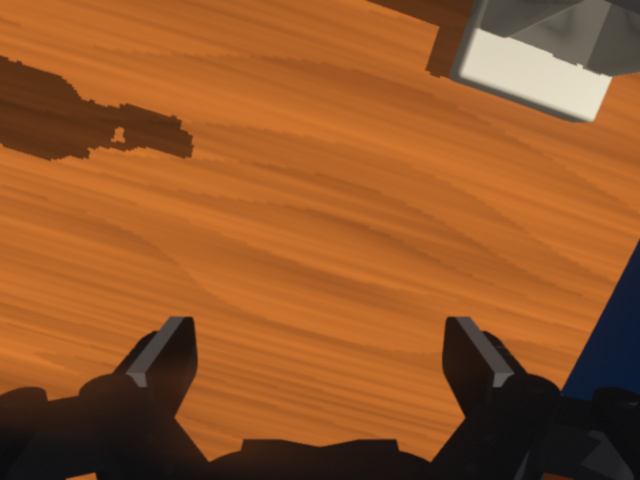

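Scene: the box has corners near (282,225), (313,196), (410,260), (380,298). The pack is at (270,338), the bench block at (216,302), the ring box at (232,383) and the spool at (184,370). Next I'll zoom in on the box and the pack.

```bash
cat > h.py <<'E'
import cv2,numpy as np
from rig import env,get_image
def cam(g):
    f=240/np.tan(np.radians(g["vertical_fov"]/2))
    return np.array([[f,0,g["cx"]],[0,f,g["cy"]],[0,0,1.]]),np.array(g["D"],float),np.array(g["R"]),np.array(g["t"])
def topl(g,px,z):
    K,D,R,t=cam(g)
    n=cv2.undistortPoints(np.array(px,float).reshape(-1,1,2),K,D)[:,0]
    d=np.c_[n,np.ones(len(n))]@R; c=-R.T@t
    return c+d*((z-c[2])/d[:,2])[:,None]
def proj(g,X):
    K,D,R,t=cam(g)
    return cv2.projectPoints(np.array(X,float).reshape(-1,1,3),cv2.Rodrigues(R)[0],t,K,D)[0][:,0]
def pose(px,py,z,yaw,X):
    c,s=np.cos(np.radians(yaw)),np.sin(np.radians(yaw))
    X=np.array(X,float);return np.c_[px+c*X[:,0]-s*X[:,1],py+s*X[:,0]+c*X[:,1],z+X[:,2]]
def shift(dx,dy,dz,yaw=0):
    "world shift -> row shares, tool axes; yaw: turn about world z (deg)"
    R=np.array(env.read_state()["eef_rot"]);return np.round(R.T@[dx,dy,dz]/.3,4).tolist(),round(-yaw/180,4)
E
python3 - <<'E'
import cv2,numpy as np
a=cv2.imread("pics/scene0.png");b=cv2.imread("pics/side0.png")
f=lambda i,x,y,w,h,W,H:cv2.resize(i[y:y+h,x:x+w],(W,H),interpolation=cv2.INTER_CUBIC)
top=np.hstack([f(a,270,190,150,115,450,345),f(a,245,315,50,50,345,345)])
bot=f(b,225,195,195,62,795,252)
cv2.imwrite("pics/z.png",np.vstack([top,bot]))
E
```

```text
(no output)
```

View pics/z.png

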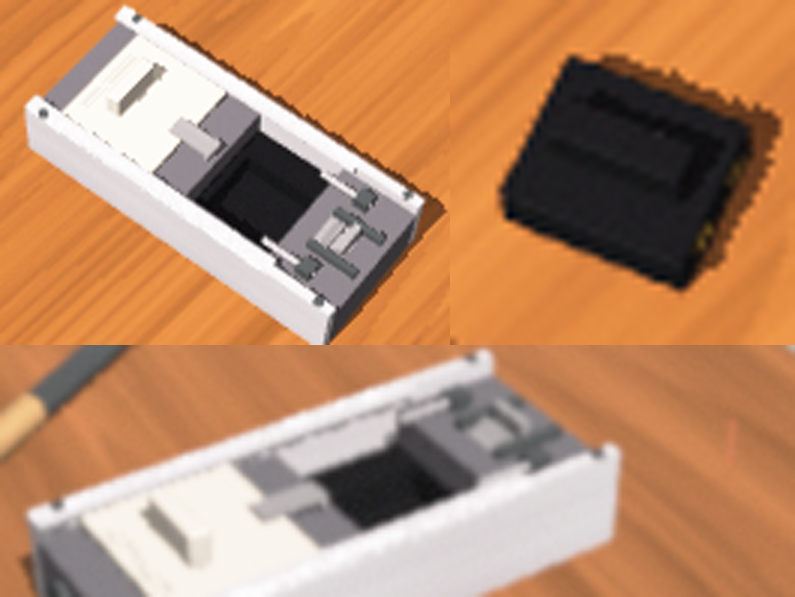

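The box outline, the pack (scene ≈ (270,338), rib running left-right) and the lid rib are all clear. Computing positions from these.

Run:
```python
from h import *
g=get_image("scene")
b=topl(g,[[310.7,192.7],[279,224.3],[381,291.7],[411.3,259]],.0575)
print(b.round(4).tolist(),b.mean(0).round(4)); d=(b[2]+b[3]-b[0]-b[1])/2;print(np.degrees(np.arctan2(d[1],d[0])),np.linalg.norm(d[:2]))
p=topl(g,[[262.4,323.4],[253,342.5],[279.8,353],[288.5,333.1]],.022)
print(p.round(4).tolist(),p.mean(0).round(4)); d=(p[2]+p[3]-p[0]-p[1])/2;y=np.degrees(np.arctan2(d[1],d[0]));print(y,np.linalg.norm(d[:2]))
s=get_image("side")
b2=topl(s,[[225+35/4.08,195+(515-345)/4.08],[225+485/4.08,195+10/4.08],[225+617/4.08,195+(450-345)/4.08]],.0575);print(b2.round(4).tolist())
print(shift(p[:,0].mean()-.164,p[:,1].mean()+.551,0))
```

```text
[[0.4495, 0.15, 0.0575], [0.4588, 0.0371, 0.0575], [0.7351, 0.0655, 0.0575], [0.7318, 0.1717, 0.0575]] [0.5938 0.1061 0.0575]
5.121739979277548 0.28039801374738904
[[0.5929, -0.1463, 0.022], [0.6096, -0.1888, 0.022], [0.6658, -0.1671, 0.022], [0.6481, -0.1243, 0.022]] [ 0.6291 -0.1566  0.022 ]
21.47895836480522 0.05984549598418685
[[0.4537, 0.1486, 0.0575], [0.7269, 0.1704, 0.0575], [0.7384, 0.0577, 0.0575]]
([1.8614, -0.8167, 0.0009], 0.0)
```

```bash
T='{"offset":[0.93,-0.41,0],"spin":-0.027}'
python3 -m crank '[{"offset":[0.93,-0.41,0],"spin":-0.027},{"offset":[0.93,-0.41,0],"spin":-0.027},{"offset":[0.93,-0.41,0],"spin":-0.027},{"offset":[0.93,-0.41,0],"spin":-0.027},{"offset":[0.93,-0.41,0],"spin":-0.027},{"offset":[0.93,-0.41,0],"spin":-0.027}]' 1
python3 - <<'E'
from h import *
print(shift(*(np.array([.60,-.17,.2])-env.read_state()["ee_pos"])))
E
```

```text
time: 1.0
ee_pos: [0.3989, -0.3507, 0.2213]
eef_rot: [[0.928, 0.372, 0.0], [0.372, -0.928, 0.0], [0.0, -0.0, -1.0]]
ft_force: [-1.1, -0.8, -0.3]
finger_gap: 0.997
finger_force: 0.0
([0.8463, -0.31, 0.0715], 0.0)
```

```bash
python3 -m crank '[{"offset":[0.84,-0.31,0.07],"spin":0},{"offset":[0.84,-0.31,0.07],"spin":0},{"offset":[0.84,-0.31,0.07],"spin":0},{"offset":[0.84,-0.31,0.07],"spin":0},{"offset":[0.84,-0.31,0.07],"spin":0},{"offset":[0.84,-0.31,0.07],"spin":0}]'
python3 - <<'E'
from h import *
g=get_image("wrist");K,D,R,t=cam(g);print((-R.T@t).round(3),env.read_state()["ee_pos"])
im=g["image"][:,:,::-1].copy()
for X in ([.629,-.157,.022],):print(proj(g,X))
lift=np.clip(im.astype(float)*1.0,0,255); lift=255*(im/255.)**.5
cv2.imwrite("pics/w1.png",lift.astype(np.uint8))
E
```

```text
time: 1.75
ee_pos: [0.5971, -0.1746, 0.1996]
eef_rot: [[0.93, 0.367, -0.001], [0.367, -0.93, -0.0], [-0.001, -0.0, -1.0]]
ft_force: [0.0, -0.3, -0.2]
finger_gap: 1.003
finger_force: 0.0
[ 0.662 -0.149  0.352] [ 0.59642767 -0.17551448  0.19989846]
[[313.73309372 172.14810931]]
```

View pics/w1.png

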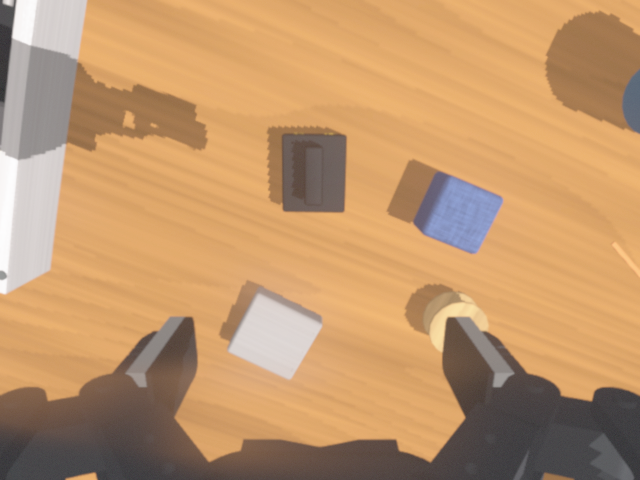

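The pack is square to the tool at wrist pixels (283–346, 135–212), with its rib at x≈314. There's enough room around it for the fingers.

Run:
```python
from h import *
g=get_image("wrist")
p=topl(g,[[283.5,134.5],[284,212],[345,211.5],[346,134.5]],.022);c=p.mean(0);print(c)
d=p[0]+p[3]-p[1]-p[2];print(np.degrees(np.arctan2(d[1],d[0])),np.linalg.norm(d)/2)
r=topl(g,[[306,147],[322,148],[306,206],[322,206]],.038).mean(0);print(r)
e=env.read_state();print(np.degrees(np.arctan2(*np.array(e["eef_rot"])[[1,0],0])))
m=(c+r)/2;print(shift(*(np.array([m[0],m[1],.046])-e["ee_pos"])))
```

```text
[ 0.62724001 -0.15908875  0.022     ]
21.055767638683324 0.05992869664699964
[ 0.62648725 -0.15909234  0.038     ]
21.38849505904862
([0.1165, -0.0152, 0.514], 0.0)
```

```bash
python3 -m crank '[{"offset":[0.11,-0.016,0.1],"spin":0},{"offset":[0.116,-0.016,0.3],"spin":0},{"offset":[0.116,-0.016,0.46],"spin":0},{"offset":[0.116,-0.016,0.5],"spin":0},{"offset":[0.116,-0.016,0.512],"spin":0},{"offset":[0.116,-0.016,0.512],"spin":0}]' 0
python3 -m crank '[{"offset":[0,0,0],"spin":0},{"offset":[0,0,0],"spin":0},{"offset":[0,0,0],"spin":0},{"offset":[0,0,0],"spin":0},{"offset":[0,0,0],"spin":0},{"offset":[0,0,0],"spin":0}]' -1
```

```text
time: 2.6
ee_pos: [0.6289, -0.1588, 0.049]
eef_rot: [[0.931, 0.365, 0.003], [0.365, -0.931, -0.001], [0.003, 0.003, -1.0]]
ft_force: [0.1, -1.5, -0.3]
finger_gap: 0.496
finger_force: 0.0
time: 3.35
ee_pos: [0.6276, -0.1575, 0.0466]
eef_rot: [[0.931, 0.366, -0.0], [0.366, -0.931, 0.0], [-0.0, -0.0, -1.0]]
ft_force: [0.2, 0.2, 0.4]
finger_gap: 0.0
finger_force: 0.0
```

The gripper closed fully, so it missed the rib. I'll take a look.

Run:
```python
from h import *
g=get_image("wrist");s=get_image("side")
w=255*(g["image"][:,:,::-1]/255.)**.5
c=cv2.resize(s["image"][270:390,340:460,::-1],(480,480),interpolation=cv2.INTER_CUBIC)
cv2.imwrite("pics/w2.png",cv2.resize(np.hstack([w,255*(c/255.)**.5]),(800,343)).astype(np.uint8))
print(env.read_state()["finger_gap"])
```

```text
0.0010286778961521705
```

View pics/w2.png

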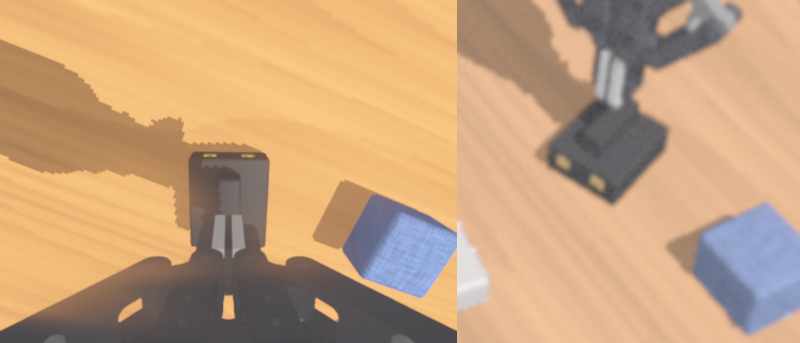

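Run:
```python
from h import *
e=env.read_state();R=np.array(e["eef_rot"]);p=np.array(e["ee_pos"])
print(p,e["ft_force"])
for n in("wrist","side"):
    g=get_image(n)
    for a in(0,.003,.022):
        print(n,a,proj(g,[p+R@[x,0,a] for x in(-.011,0,.011)]).round().tolist())
    m=np.array([.627,-.159,0]); print("rib",proj(g,pose(.627,-.159,0,21.3,[[-.022,0,.038],[.022,0,.038],[.0305,.025,.022],[.0305,-.025,.022],[-.0305,-.025,.022]])).round().tolist())
```

```text
[ 0.6276001  -0.15749164  0.04659081] [0.39834673 0.3996682  0.08149798]
wrist 0 [[320.0, 336.0], [320.0, 311.0], [320.0, 285.0]]
wrist 0.003 [[320.0, 333.0], [320.0, 308.0], [320.0, 282.0]]
wrist 0.022 [[320.0, 313.0], [320.0, 290.0], [320.0, 267.0]]
rib [[322.0, 352.0], [323.0, 254.0], [265.0, 225.0], [380.0, 225.0], [375.0, 350.0]]
side 0 [[390.0, 310.0], [394.0, 307.0], [397.0, 303.0]]
side 0.003 [[390.0, 312.0], [394.0, 308.0], [397.0, 305.0]]
side 0.022 [[389.0, 319.0], [392.0, 316.0], [396.0, 312.0]]
rib [[386.0, 318.0], [400.0, 304.0], [390.0, 301.0], [414.0, 314.0], [395.0, 335.0]]
```

The closed tips appear level with the TCP, just above the rib. I'll reopen, go lower in small steps and close again.

```bash
python3 -m crank '[{"offset":[0,0,0],"spin":0},{"offset":[0,0,0],"spin":0},{"offset":[0,0,0],"spin":0},{"offset":[0,0.003,0.01],"spin":0},{"offset":[0,0.003,0.02],"spin":0},{"offset":[0,0.003,0.027],"spin":0},{"offset":[0,0.003,0.027],"spin":0}]' -0.2
python3 -m crank '[{"offset":[0,0,0],"spin":0},{"offset":[0,0,0],"spin":0},{"offset":[0,0,0],"spin":0},{"offset":[0,0,0],"spin":0}]' -1
```

```text
time: 4.42
ee_pos: [0.6277, -0.1583, 0.0382]
eef_rot: [[0.931, 0.366, -0.001], [0.366, -0.931, 0.0], [-0.001, -0.0, -1.0]]
ft_force: [-0.9, 0.4, -0.5]
finger_gap: 0.398
finger_force: 0.0
time: 4.92
ee_pos: [0.628, -0.1584, 0.0387]
eef_rot: [[0.931, 0.366, 0.0], [0.366, -0.931, -0.0], [0.0, 0.0, -1.0]]
ft_force: [-1.0, 0.1, -0.3]
finger_gap: 0.0
finger_force: 0.0
```

```bash
python3 -m crank '[{"offset":[0,0,0],"spin":0},{"offset":[0,0,0],"spin":0},{"offset":[0,0,0.01],"spin":0},{"offset":[0,0,0.02],"spin":0},{"offset":[0,0,0.027],"spin":0},{"offset":[0,0,0.027],"spin":0}]' -0.2
python3 -m crank '[{"offset":[0,0,0],"spin":0},{"offset":[0,0,0],"spin":0},{"offset":[0,0,0],"spin":0},{"offset":[0,0,0],"spin":0}]' -1
```

```text
time: 5.68
ee_pos: [0.6277, -0.1583, 0.0301]
eef_rot: [[0.931, 0.366, -0.001], [0.366, -0.931, 0.0], [-0.0, -0.0, -1.0]]
ft_force: [-0.2, -0.0, 0.0]
finger_gap: 0.398
finger_force: 0.0
time: 6.18
ee_pos: [0.628, -0.1584, 0.0306]
eef_rot: [[0.931, 0.366, 0.0], [0.366, -0.931, -0.0], [0.0, 0.0, -1.0]]
ft_force: [0.3, 0.2, 0.3]
finger_gap: -0.002
finger_force: 0.0
```

Run:
```python
from h import *
e=env.read_state();R=np.array(e["eef_rot"]);p=np.array(e["ee_pos"])
g=get_image("wrist");print(p,e["finger_gap"])
c=g["image"][200:360,200:440,::-1]
cv2.imwrite("pics/w3.png",(255*(cv2.resize(c,(720,480),interpolation=cv2.INTER_CUBIC)/255.)**.45).astype(np.uint8))
```

```text
[ 0.6280285  -0.15839034  0.03055684] -0.002439248803722823
```

View pics/w3.png

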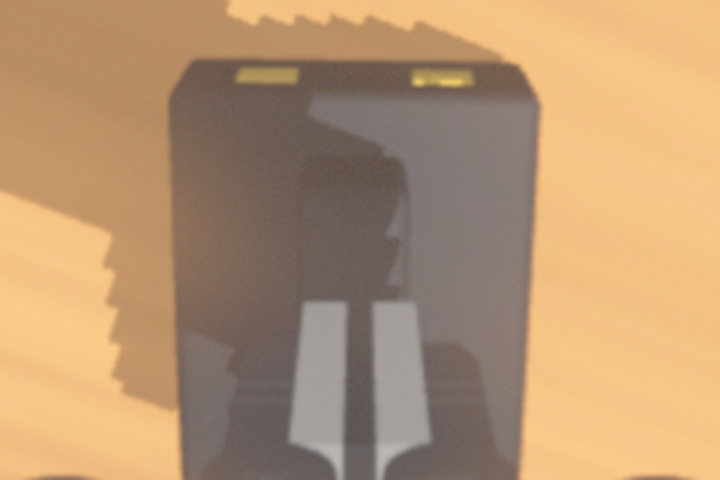

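Run:
```python
from h import *
e=env.read_state();R=np.array(e["eef_rot"]);p=np.array(e["ee_pos"])
o=[]
for n,(x,y) in(("side",(350,265)),("scene",(225,285))):
    g=get_image(n);c=g["image"][y:y+80,x:x+80,::-1]
    o.append(cv2.resize(c,(400,400),interpolation=cv2.INTER_CUBIC))
    print(n,((proj(g,[p+R@[0,0,a] for a in(-.022,0,.022)])-[x,y])*5).round().tolist())
cv2.imwrite("pics/w4.png",(255*(np.hstack(o)/255.)**.5).astype(np.uint8))
```

```text
side [[223.0, 198.0], [216.0, 243.0], [210.0, 287.0]]
scene [[220.0, 236.0], [223.0, 258.0], [227.0, 278.0]]
```

View pics/w4.png

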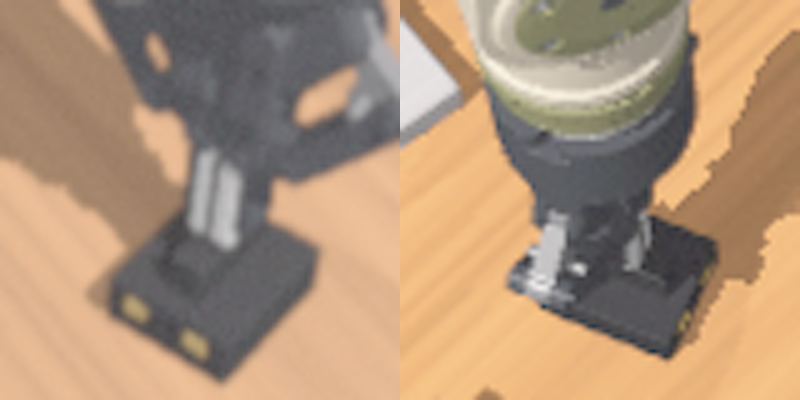

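The views agree that the shut tips sit about 9 mm behind the TCP, barely above the rib. I'll go deeper.

```bash
python3 -m crank '[{"offset":[0,0,0],"spin":0},{"offset":[0,0,0],"spin":0},{"offset":[0,0,0],"spin":0},{"offset":[0,0,0.01],"spin":0},{"offset":[0,0,0.02],"spin":0},{"offset":[0,0,0.03],"spin":0},{"offset":[0,0,0.035],"spin":0},{"offset":[0,0,0.035],"spin":0}]' -0.2
python3 -m crank '[{"offset":[0,0,0],"spin":0},{"offset":[0,0,0],"spin":0},{"offset":[0,0,0],"spin":0},{"offset":[0,0,0],"spin":0}]' -1
```

```text
time: 7.32
ee_pos: [0.6279, -0.1583, 0.0198]
eef_rot: [[0.931, 0.366, -0.0], [0.366, -0.931, 0.0], [-0.0, -0.0, -1.0]]
ft_force: [-0.7, -0.0, -0.6]
finger_gap: 0.4
finger_force: 0.0
time: 7.82
ee_pos: [0.6281, -0.1584, 0.0203]
eef_rot: [[0.931, 0.366, 0.0], [0.366, -0.931, -0.0], [0.0, 0.0, -1.0]]
ft_force: [-0.6, -0.7, 2.2]
finger_gap: 0.143
finger_force: 60.3
```

```bash
python3 -m crank '[{"offset":[0,0,-0.05],"spin":0},{"offset":[0,0,-0.2],"spin":0},{"offset":[0,0,-0.4],"spin":0},{"offset":[0,-0.1,-0.5],"spin":0},{"offset":[0.16,-0.86,-0.5],"spin":0.089},{"offset":[0.16,-0.86,-0.5],"spin":0.089},{"offset":[0.16,-0.86,-0.5],"spin":0.089},{"offset":[0.16,-0.86,-0.5],"spin":0.089},{"offset":[0.16,-0.86,-0.5],"spin":0.089},{"offset":[0.16,-0.86,-0.5],"spin":0.089}]'
python3 - <<'E'
from h import *
g=get_image("wrist")
cv2.imwrite("pics/w5.png",(255*(g["image"][:,:,::-1]/255.)**.5).astype(np.uint8))
print(env.read_state()["ee_pos"],proj(g,pose(.594,.104,0,5.2,[[.14,.06,.0575],[.14,-.06,.0575],[.108,0,.046]])).round())
E
```

```text
time: 9.07
ee_pos: [0.5783, 0.0993, 0.1703]
eef_rot: [[0.995, 0.095, 0.0], [0.095, -0.995, -0.001], [0.0, 0.001, -1.0]]
ft_force: [0.1, -0.3, -2.3]
finger_gap: 0.14
finger_force: 59.8
[0.57844493 0.09862848 0.17021868] [[209. -29.]
 [421. -28.]
 [315.  36.]]
```

View pics/w5.png

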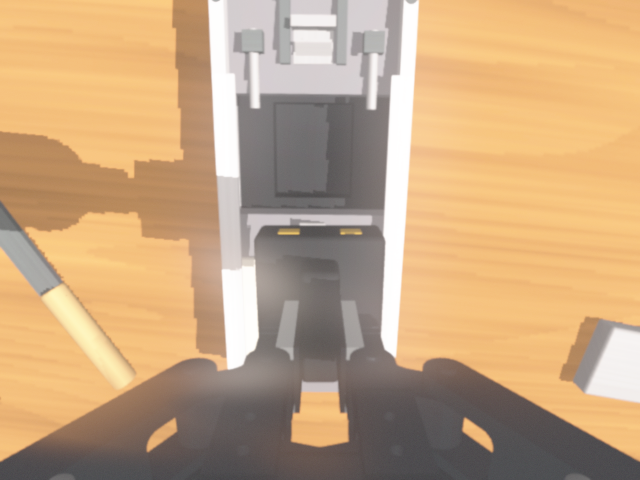

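The pack hangs level and square in the jaws. The well rim is the rectangle at (274–352, 103–196), and the outer opening spans x 237–390, rows 95–208.

Run:
```python
from h import *
g=get_image("wrist");e=env.read_state()
for z in(.004,.024):
    p=topl(g,[[274.5,103],[352,103],[352,196],[275,196]],z);c=p.mean(0)
    d=p[0]+p[1]-p[2]-p[3]
    print(z,c.round(4),np.linalg.norm(d)/2,np.linalg.norm((p[0]-p[1]+p[3]-p[2])/2),np.degrees(np.arctan2(d[1],d[0])))
r=topl(g,[[230,75],[397,75],[236,268],[388,268]],.0575);print("rails",r.round(4).tolist())
o=topl(g,[[238,95],[389,95],[240,208],[386,208]],.046);print("opening",o.round(4).tolist(),o.mean(0))
q=topl(g,[[258,238],[382,238]],e["ee_pos"][2]+.0017);print("packfront",q.round(4).tolist())
R=np.array(e["eef_rot"]);p=topl(g,[[274.5,103],[352,103],[352,196],[275,196]],.024).mean(0)
pk=np.array(e["ee_pos"])+R@[-.0014,0,0]
print("go",shift(*(p-pk)[:2],0), e["ee_pos"],np.degrees(np.arctan2(R[1,0],R[0,0])))
```

```text
0.004 [0.6311 0.1081 0.004 ] 0.06774155786637887 0.05743817508065527 5.322341224445939
0.024 [0.6322 0.1079 0.024 ] 0.06348931742403903 0.053832693619866714 5.32234122444595
rails [[0.6734, 0.1608, 0.0575], [0.6826, 0.0622, 0.0575], [0.5529, 0.1522, 0.0575], [0.5624, 0.0511, 0.0575]]
opening [[0.6631, 0.1577, 0.046], [0.6719, 0.0637, 0.046], [0.5915, 0.1532, 0.046], [0.6006, 0.0559, 0.046]] [0.63177704 0.10764923 0.046     ]
packfront [[0.6065, 0.1242, 0.1718], [0.6108, 0.0783, 0.1718]]
go ([0.1857, -0.0153, 0.0], 0.0) [0.57854965 0.09822744 0.17012545] 5.363664564417588
```

```bash
python3 -m crank '[{"offset":[0.1,-0.015,0],"spin":0},{"offset":[0.184,-0.015,0.05],"spin":0},{"offset":[0.184,-0.015,0.2],"spin":0},{"offset":[0.184,-0.015,0.32],"spin":0},{"offset":[0.184,-0.015,0.38],"spin":0},{"offset":[0.184,-0.015,0.4],"spin":0},{"offset":[0.184,-0.015,0.4],"spin":0},{"offset":[0.184,-0.015,0.4],"spin":0}]'
python3 - <<'E'
from h import *
e=env.read_state();R=np.array(e["eef_rot"]);print(shift(*(np.array([.6318,.1078,.0243])+R@[.001,0,0]-e["ee_pos"])))
E
```

```text
time: 10.18
ee_pos: [0.6339, 0.1087, 0.0513]
eef_rot: [[0.996, 0.094, 0.002], [0.094, -0.996, -0.0], [0.002, 0.0, -1.0]]
ft_force: [-0.0, -0.5, -1.3]
finger_gap: 0.138
finger_force: 59.8
([-0.004, 0.0022, 0.09], 0.0)
```

```bash
python3 -m crank '[{"offset":[-0.003,0.002,0.01],"spin":0},{"offset":[-0.003,0.002,0.025],"spin":0},{"offset":[-0.003,0.002,0.04],"spin":0},{"offset":[-0.003,0.002,0.045],"spin":0},{"offset":[-0.003,0.002,0.045],"spin":0}]'
```

```text
time: 10.8
ee_pos: [0.6317, 0.1084, 0.0362]
eef_rot: [[0.995, 0.095, -0.001], [0.095, -0.995, -0.0], [-0.001, 0.0, -1.0]]
ft_force: [-0.4, -0.9, -2.1]
finger_gap: 0.139
finger_force: 59.8
```

Pack bottom is at 16 mm, below the well rim, with no contact force. Continuing down.

```bash
python3 -m crank '[{"offset":[0,0,0.01],"spin":0},{"offset":[0,0,0.02],"spin":0},{"offset":[0,0,0.03],"spin":0},{"offset":[0,0,0.037],"spin":0},{"offset":[0,0,0.037],"spin":0}]'
```

```text
time: 11.42
ee_pos: [0.6317, 0.1083, 0.0251]
eef_rot: [[0.995, 0.095, -0.001], [0.095, -0.995, -0.0], [-0.001, 0.0, -1.0]]
ft_force: [0.0, -0.5, -2.6]
finger_gap: 0.137
finger_force: 59.8
```

```bash
python3 -m crank '[{"offset":[0,0,0.004],"spin":0},{"offset":[0,0,0.004],"spin":0}]'
python3 -m crank '[{"offset":[0,0,0],"spin":0},{"offset":[0,0,0],"spin":0},{"offset":[0,0,0],"spin":0},{"offset":[0,0,-0.05],"spin":0},{"offset":[0,0,-0.2],"spin":0},{"offset":[0,0,-0.4],"spin":0},{"offset":[-0.3,0,-0.48],"spin":0},{"offset":[-0.3,0,-0.48],"spin":0},{"offset":[-0.3,0,-0.48],"spin":0}]' -0.3
python3 - <<'E'
from h import *
g=get_image("wrist");print(env.read_state()["ee_pos"])
cv2.imwrite("pics/w6.png",(255*(g["image"][:,:,::-1]/255.)**.5).astype(np.uint8))
E
```

```text
time: 11.68
ee_pos: [0.6321, 0.1083, 0.0243]
eef_rot: [[0.995, 0.095, 0.0], [0.095, -0.995, -0.0], [0.0, 0.0, -1.0]]
ft_force: [0.2, 0.6, -1.7]
finger_gap: 0.14
finger_force: 59.9
time: 12.8
ee_pos: [0.5412, 0.0999, 0.1707]
eef_rot: [[0.995, 0.095, 0.003], [0.095, -0.995, 0.0], [0.003, 0.0, -1.0]]
ft_force: [-0.1, -0.2, 0.4]
finger_gap: 0.346
finger_force: 0.0
[0.54253388 0.09987389 0.17010355]
```

View pics/w6.png

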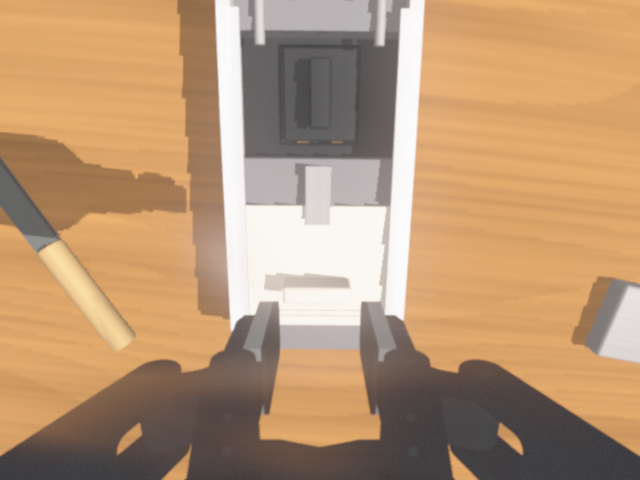

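The pack sits inside the well rim at about (279–359, 45–145). The lid rib is at about (284–350, 280–302), and the lid's front edge is at row 206. Next I'll measure the rib from pixel profiles.

Run:
```python
from h import *
g=get_image("wrist");im=g["image"].mean(2);e=env.read_state();R=np.array(e["eef_rot"]);p=np.array(e["ee_pos"])
print(im[268:334,312:322].mean(1).round().astype(int).tolist())
print(im[296,270:365].round().astype(int).tolist())
y=np.radians(5.32);ux=np.array([np.cos(y),np.sin(y),0])
W=np.array([.6318,.1078,0])
f=topl(g,[[280,206],[355,206]],.0525).mean(0);print("lid front, along box x from well:",(f-W)@ux," tip:",(topl(g,[[317,166]],.0525)[0]-W)@ux)
# rib x offset from plate front 12+... : plate centre +12, half 42.5 -> front 54.5 from grip
print("rib along from front:",(f-W)@ux-.0545, "tcp along",(p-W)@ux,"tcp across",(p-W)@[-np.sin(y),np.cos(y),0])
c=f-.0545*ux
print(proj(g,[c*[1,1,0]+a*ux+[0,0,z] for a,z in((.006,.0525),(.006,.0745),(-.006,.0745))]))
b=topl(g,[[282,46],[358,46],[355,143],[282,143]],.026);print((b.mean(0)-W)@ux,b.mean(0))
```

```text
[240, 240, 239, 239, 239, 239, 239, 232, 205, 169, 155, 149, 139, 136, 135, 136, 136, 136, 137, 137, 139, 154, 187, 216, 229, 237, 238, 238, 238, 238, 237, 237, 237, 237, 237, 237, 236, 232, 229, 234, 237, 237, 236, 228, 217, 229, 236, 236, 231, 219, 223, 234, 237, 238, 238, 238, 238, 236, 224, 183, 142, 132, 132, 131, 131, 130]
[236, 237, 237, 237, 236, 237, 237, 237, 237, 237, 236, 232, 214, 191, 211, 231, 236, 236, 236, 236, 236, 236, 236, 236, 236, 236, 236, 237, 237, 237, 237, 237, 237, 237, 237, 237, 237, 237, 238, 237, 238, 238, 238, 238, 238, 238, 238, 238, 238, 238, 238, 238, 238, 238, 239, 239, 239, 239, 239, 239, 239, 239, 239, 239, 239, 240, 240, 240, 240, 240, 240, 240, 240, 240, 240, 240, 240, 241, 241, 241, 240, 234, 238, 238, 239, 239, 239, 239, 239, 239, 239, 239, 239, 239, 240]
lid front, along box x from well: -0.06872144747071282  tip: -0.04299806717929318
rib along from front: -0.12322144747071281 tcp along -0.08901206845390652 tcp across 0.00030181834466050134
[[317.47015939 276.20774864]
 [317.31442699 287.97084729]
 [317.31053167 305.46735817]]
0.0014845835138330267 [0.63321585 0.10860711 0.026     ]
```

```bash
python3 -m crank '[{"offset":[-0.15,0,0],"spin":0},{"offset":[-0.21,0,0.05],"spin":0},{"offset":[-0.21,0,0.2],"spin":0},{"offset":[-0.21,0,0.34],"spin":0},{"offset":[-0.21,0,0.38],"spin":0},{"offset":[-0.21,0,0.395],"spin":0},{"offset":[-0.21,0,0.4],"spin":0},{"offset":[-0.21,0,0.4],"spin":0}]' -1
python3 -m crank '[{"offset":[0.01,0,0],"spin":0},{"offset":[0.02,0,0],"spin":0},{"offset":[0.03,0,0],"spin":0},{"offset":[0.04,0,0],"spin":0},{"offset":[0.05,0,0],"spin":0},{"offset":[0.06,0,0],"spin":0},{"offset":[0.07,0,0],"spin":0},{"offset":[0.08,0,0],"spin":0}]'
```

```text
time: 13.9
ee_pos: [0.4808, 0.0939, 0.0493]
eef_rot: [[0.995, 0.095, 0.002], [0.095, -0.995, -0.0], [0.002, 0.0, -1.0]]
ft_force: [0.3, 0.7, 0.3]
finger_gap: -0.001
finger_force: 0.0
time: 14.9
ee_pos: [0.5036, 0.096, 0.0481]
eef_rot: [[0.996, 0.095, -0.0], [0.095, -0.996, -0.0], [-0.0, 0.0, -1.0]]
ft_force: [-1.4, -1.4, -0.2]
finger_gap: 0.0
finger_force: 0.6
```

```bash
cat > lid.py <<'E'
from h import *
g=get_image("wrist");im=g["image"].mean(2);e=env.read_state();p=np.array(e["ee_pos"])
y=np.radians(5.32);ux=np.array([np.cos(y),np.sin(y),0]);W=np.array([.6318,.1078,0])
t=(p-W)@ux;sc=[]
v=np.array([-np.sin(y),np.cos(y),0])
G=cv2.GaussianBlur(im,(3,3),0)
A=np.arange(-.08,.075,.0005)
pr=[]
for a in A:
    q=proj(g,[W+a*ux+s*v+[0,0,.0525] for s in(-.03,-.025,-.02,.02,.025,.03)])
    q=q.round().astype(int);ok=(q[:,1]>0)&(q[:,1]<479)
    pr.append(np.median(G[q[ok,1],q[ok,0]]) if ok.all() else np.nan)
d=np.diff(np.array(pr)[::3]);k=np.nanargmin(d)
print("tcp along",t.round(4),"lid front along",A[::3][k]+.0008,"drop",d[k].round(),"f",np.dot(e["ft_force"],ux).round(2))
E
python3 lid.py
```

```text
tcp along -0.1283 lid front along -0.05819999999999998 drop -89.0 f -1.22
```

The lid is moving freely. Pushing about 70 mm across the free stretch.

```bash
python3 -m crank '[{"offset":[0.025,0,0],"spin":0},{"offset":[0.05,0,0],"spin":0},{"offset":[0.075,0,0],"spin":0},{"offset":[0.10,0,0],"spin":0},{"offset":[0.125,0,0],"spin":0},{"offset":[0.15,0,0],"spin":0},{"offset":[0.175,0,0],"spin":0},{"offset":[0.20,0,0],"spin":0},{"offset":[0.22,0,0],"spin":0},{"offset":[0.23,0,0],"spin":0}]'
python3 lid.py
```

```text
time: 16.2
ee_pos: [0.5728, 0.1027, 0.0482]
eef_rot: [[0.995, 0.095, 0.0], [0.095, -0.995, 0.0], [0.0, 0.0, -1.0]]
ft_force: [-2.1, 0.1, 0.1]
finger_gap: -0.005
finger_force: 0.6
tcp along -0.059 lid front along 0.01230000000000008 drop -139.0 f 0.31
```

```bash
python3 -m crank '[{"offset":[0.004,0,0],"spin":0},{"offset":[0.008,0,0],"spin":0},{"offset":[0.012,0,0],"spin":0},{"offset":[0.012,0,0],"spin":0}]'
python3 -m crank '[{"offset":[0.003,0,0],"spin":0},{"offset":[0.006,0,0],"spin":0},{"offset":[0.006,0,0],"spin":0}]'
python3 -m crank '[{"offset":[0.003,0,0],"spin":0},{"offset":[0.006,0,0],"spin":0},{"offset":[0.006,0,0],"spin":0}]'
```

```text
time: 16.75
ee_pos: [0.5759, 0.1031, 0.0482]
eef_rot: [[0.995, 0.095, 0.0], [0.095, -0.995, 0.0], [0.0, -0.0, -1.0]]
ft_force: [-0.3, 0.4, 0.4]
finger_gap: 0.001
finger_force: 0.3
time: 17.12
ee_pos: [0.5777, 0.1032, 0.0482]
eef_rot: [[0.995, 0.095, 0.0], [0.095, -0.995, 0.0], [0.0, -0.0, -1.0]]
ft_force: [-0.3, -0.5, 1.0]
finger_gap: -0.001
finger_force: 0.3
time: 17.5
ee_pos: [0.5795, 0.1034, 0.0482]
eef_rot: [[0.995, 0.095, 0.0], [0.095, -0.995, -0.0], [0.0, 0.0, -1.0]]
ft_force: [-0.3, 0.7, 0.5]
finger_gap: -0.001
finger_force: 0.3
```

```bash
python3 -m crank '[{"offset":[0.003,0,0],"spin":0},{"offset":[0.006,0,0],"spin":0},{"offset":[0.006,0,0],"spin":0}]' | grep -E 'pos|ft'
python3 -m crank '[{"offset":[0.003,0,0],"spin":0},{"offset":[0.006,0,0],"spin":0},{"offset":[0.006,0,0],"spin":0}]' | grep -E 'pos|ft'
python3 lid.py
```

```text
ee_pos: [0.5813, 0.1035, 0.0481]
ft_force: [-1.7, -0.2, -0.9]
ee_pos: [0.5831, 0.1037, 0.0482]
ft_force: [-0.9, 0.3, 0.7]
tcp along -0.0489 lid front along 0.022800000000000088 drop -137.0 f -0.41
```

```bash
python3 -m crank '[{"offset":[0.003,0,0],"spin":0},{"offset":[0.006,0,0],"spin":0},{"offset":[0.006,0,0],"spin":0}]' | grep -E 'pos|ft'
python3 -m crank '[{"offset":[0.003,0,0],"spin":0},{"offset":[0.006,0,0],"spin":0},{"offset":[0.006,0,0],"spin":0}]' | grep -E 'pos|ft'
```

```text
ee_pos: [0.5849, 0.1038, 0.0482]
ft_force: [-0.7, 0.0, 0.2]
ee_pos: [0.5867, 0.104, 0.0482]
ft_force: [-0.8, 0.0, -0.5]
```

```bash
python3 -m crank '[{"offset":[0.003,0,0],"spin":0},{"offset":[0.006,0,0],"spin":0},{"offset":[0.006,0,0],"spin":0}]' | grep -E 'pos|ft'
```

```text
ee_pos: [0.5885, 0.1042, 0.0482]
ft_force: [-0.1, -0.3, 0.2]
```

```bash
python3 -m crank '[{"offset":[0.003,0,0],"spin":0},{"offset":[0.006,0,0],"spin":0},{"offset":[0.006,0,0],"spin":0}]' | grep -E 'pos|ft'
python3 lid.py
```

```text
ee_pos: [0.5894, 0.1043, 0.0481]
ft_force: [-4.9, -1.4, 3.9]
tcp along -0.0424 lid front along 0.028800000000000093 drop -162.0 f -3.88
```

Pins reached (about 5 N), so q is about 0.099. From here I'll use 1 mm steps.

```bash
for i in 1; do :; done
python3 -m crank '[{"offset":[0.002,0,0],"spin":0},{"offset":[0.004,0,0],"spin":0},{"offset":[0.004,0,0],"spin":0}]' | grep -E 'pos|ft'
python3 -m crank '[{"offset":[0.002,0,0],"spin":0},{"offset":[0.004,0,0],"spin":0},{"offset":[0.004,0,0],"spin":0}]' | grep -E 'pos|ft'
python3 -m crank '[{"offset":[0.002,0,0],"spin":0},{"offset":[0.004,0,0],"spin":0},{"offset":[0.004,0,0],"spin":0}]' | grep -E 'pos|ft'
```

```text
ee_pos: [0.5913, 0.1044, 0.0481]
ft_force: [-4.3, -0.5, 2.2]
ee_pos: [0.5925, 0.1045, 0.0481]
ft_force: [-5.4, -2.0, 2.2]
ee_pos: [0.5937, 0.1046, 0.0481]
ft_force: [-4.9, -3.4, 1.9]
```

```bash
python3 -m crank '[{"offset":[0.002,0,0],"spin":0},{"offset":[0.004,0,0],"spin":0},{"offset":[0.004,0,0],"spin":0}]' | grep -E 'pos|ft'
python3 -m crank '[{"offset":[0.002,0,0],"spin":0},{"offset":[0.004,0,0],"spin":0},{"offset":[0.004,0,0],"spin":0}]' | grep -E 'pos|ft'
```

```text
ee_pos: [0.5948, 0.1048, 0.0481]
ft_force: [-4.6, -2.0, 2.3]
ee_pos: [0.596, 0.1048, 0.0481]
ft_force: [-4.9, -2.0, 2.6]
```

```bash
python3 -m crank '[{"offset":[0.002,0,0],"spin":0},{"offset":[0.004,0,0],"spin":0},{"offset":[0.004,0,0],"spin":0}]' | grep -E 'pos|ft'
python3 -m crank '[{"offset":[0.002,0,0],"spin":0},{"offset":[0.004,0,0],"spin":0},{"offset":[0.004,0,0],"spin":0}]' | grep -E 'pos|ft'
```

```text
ee_pos: [0.5971, 0.1049, 0.0481]
ft_force: [-5.3, -1.9, 1.6]
ee_pos: [0.5977, 0.105, 0.0481]
ft_force: [-5.9, -1.5, 3.3]
```

```bash
python3 -m crank '[{"offset":[0.002,0,0],"spin":0},{"offset":[0.003,0,0],"spin":0},{"offset":[0.003,0,0],"spin":0}]' | grep -E 'pos|ft'
python3 -m crank '[{"offset":[0.002,0,0],"spin":0},{"offset":[0.003,0,0],"spin":0},{"offset":[0.003,0,0],"spin":0}]' | grep -E 'pos|ft'
```

```text
ee_pos: [0.5981, 0.1051, 0.0481]
ft_force: [-8.3, -2.4, 5.7]
ee_pos: [0.5986, 0.1051, 0.0481]
ft_force: [-8.9, -2.0, 6.3]
```

On the ramp now; continuing gently.

```bash
python3 -m crank '[{"offset":[0.002,0,0],"spin":0},{"offset":[0.003,0,0],"spin":0},{"offset":[0.003,0,0],"spin":0}]' | grep -E 'pos|ft'
python3 -m crank '[{"offset":[0.002,0,0],"spin":0},{"offset":[0.003,0,0],"spin":0},{"offset":[0.003,0,0],"spin":0}]' | grep -E 'pos|ft'
```

```text
ee_pos: [0.599, 0.1051, 0.0481]
ft_force: [-10.5, -2.0, 8.1]
ee_pos: [0.5993, 0.1051, 0.048]
ft_force: [-11.8, -2.7, 7.9]
```

```bash
python3 -m crank '[{"offset":[0.002,0,0],"spin":0},{"offset":[0.003,0,0],"spin":0},{"offset":[0.003,0,0],"spin":0}]' | grep -E 'pos|ft'
python3 -m crank '[{"offset":[0.002,0,0],"spin":0},{"offset":[0.003,0,0],"spin":0},{"offset":[0.003,0,0],"spin":0}]' | grep -E 'pos|ft'
```

```text
ee_pos: [0.5998, 0.1052, 0.048]
ft_force: [-12.6, -2.8, 9.8]
ee_pos: [0.6004, 0.1053, 0.048]
ft_force: [-13.1, -3.1, 9.2]
```

```bash
python3 -m crank '[{"offset":[0.0015,0,0],"spin":0},{"offset":[0.003,0,0],"spin":0},{"offset":[0.003,0,0],"spin":0}]' | grep -E 'pos|ft'
python3 -m crank '[{"offset":[0.0015,0,0],"spin":0},{"offset":[0.003,0,0],"spin":0},{"offset":[0.003,0,0],"spin":0}]' | grep -E 'pos|ft'
```

```text
ee_pos: [0.6007, 0.1053, 0.0479]
ft_force: [-14.9, -3.4, 10.8]
ee_pos: [0.6023, 0.1055, 0.0479]
ft_force: [-10.0, -3.4, 7.1]
```

```bash
python3 -m crank '[{"offset":[0.0015,0,0],"spin":0},{"offset":[0.002,0,0],"spin":0},{"offset":[0.002,0,0],"spin":0}]' | grep -E 'pos|ft'
```

```text
ee_pos: [0.606, 0.1058, 0.0479]
ft_force: [-4.9, -1.8, 1.5]
```

Force rose to about 15 N, then the lid snapped forward 3.7 mm and the force fell to 5 N: that's the click. Backing off and checking that the lid stays put.

```bash
python3 lid.py
python3 -m crank '[{"offset":[-0.01,0,0],"spin":0},{"offset":[-0.03,0,0],"spin":0},{"offset":[-0.05,0,0],"spin":0},{"offset":[-0.05,0,0],"spin":0}]' | grep -E 'pos|ft'
python3 lid.py
python3 -m crank '[{"offset":[0,0,-0.1],"spin":0},{"offset":[0,0,-0.25],"spin":0},{"offset":[-0.2,0,-0.4],"spin":0},{"offset":[-0.2,0,-0.45],"spin":0},{"offset":[-0.2,0,-0.45],"spin":0},{"offset":[-0.2,0,-0.45],"spin":0}]' | grep -E 'time|pos|ft'
python3 lid.py
```

```text
tcp along -0.0258 lid front along 0.04530000000000011 drop -96.0 f -5.99
ee_pos: [0.591, 0.1046, 0.0483]
ft_force: [0.3, -0.6, -0.4]
tcp along -0.0406 lid front along 0.04530000000000011 drop -90.0 f 0.58
time: 27.2
ee_pos: [0.532, 0.0988, 0.1825]
ft_force: [-0.5, 0.6, -1.0]
tcp along -0.1005 lid front along -0.014699999999999944 drop -43.0 f -0.26
```

The last reading was out of the wrist camera's frame, so I'll verify the lid from the scene camera.

Run:
```python
from h import *
y=np.radians(5.32);ux=np.array([np.cos(y),np.sin(y),0]);v=np.array([-np.sin(y),np.cos(y),0]);W=np.array([.6318,.1078,0])
for n in("scene","side"):
    g=get_image(n);im=g["image"].mean(2)
    for s in(-.03,.03):
        A=np.arange(-.14,.08,.008);q=proj(g,[W+a*ux+s*v+[0,0,.0525] for a in A]).round().astype(int)
        print(n,s,[(int(a*1000),int(im[r,c])) for a,(c,r) in zip(A,q)])
```

```text
scene -0.03 [(-140, 141), (-132, 140), (-124, 140), (-115, 141), (-107, 140), (-99, 141), (-91, 140), (-83, 140), (-75, 141), (-67, 140), (-59, 140), (-51, 139), (-43, 141), (-35, 249), (-27, 248), (-19, 248), (-11, 249), (-3, 249), (4, 249), (12, 248), (20, 248), (28, 249), (36, 249), (44, 103), (52, 132), (60, 101), (68, 93), (76, 131)]
scene 0.03 [(-140, 140), (-132, 142), (-124, 140), (-115, 140), (-107, 140), (-99, 140), (-91, 140), (-83, 140), (-75, 141), (-67, 139), (-59, 139), (-51, 141), (-43, 141), (-35, 248), (-27, 249), (-19, 249), (-11, 237), (-3, 191), (4, 248), (12, 248), (20, 248), (28, 248), (36, 248), (44, 243), (52, 139), (60, 107), (68, 81), (76, 140)]
side -0.03 [(-140, 134), (-132, 133), (-124, 133), (-115, 134), (-107, 134), (-99, 133), (-91, 134), (-83, 135), (-75, 133), (-67, 133), (-59, 133), (-51, 133), (-43, 119), (-35, 239), (-27, 243), (-19, 243), (-11, 243), (-3, 243), (4, 243), (12, 243), (20, 243), (28, 243), (36, 243), (44, 236), (52, 125), (60, 91), (68, 100), (76, 117)]
side 0.03 [(-140, 132), (-132, 133), (-124, 134), (-115, 132), (-107, 134), (-99, 133), (-91, 133), (-83, 132), (-75, 135), (-67, 133), (-59, 133), (-51, 132), (-43, 133), (-35, 240), (-27, 234), (-19, 243), (-11, 224), (-3, 132), (4, 225), (12, 243), (20, 243), (28, 243), (36, 243), (44, 237), (52, 159), (60, 121), (68, 90), (76, 160)]
```

The lid spans −0.04 to +0.045 m along the box from the well, so it has stayed shut with the arm clear.

```bash
python3 -c "
from rig import env
print(env.hand_in())"
```

```text
the job is handed in; nothing more can be done
None
```

I seated the battery pack in the well, rib up, and slid the lid shut until it clicked: the push peaked at about 15 N, then fell to 5 N. The lid stayed shut after I let go, and the job was handed in at about 27 s.

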